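# Cover the garnish pots for the break

## Robot

A 6-joint arm with a two-finger parallel gripper is mounted at the origin on a cart in front of the work surface, level with it; the furniture and walls round the work are solid. World frame = base frame: x ahead of the robot, y to its left, z up, the work surface at z = 0. Lengths are in m, angles in degrees, forces in N, time in s.
With the tool pointing down it reaches from about 0.25 to 0.725 m from the base axis. Payload 9.7 kg.
Tool frame: the origin (TCP) lies midway between the tips of the shut fingers; the grasp point (between the pads) lies 19 mm behind it; z points along the fingers, y is the line along which they close (so a half turn about z gives the same grasp; the last joint's range is limited). The gripper opens to 85 mm and grips with 20 to 120 N. Pads are 22 mm wide; open, the fingers measure 114 mm over their backs; the gripper's body (76 mm by 85 mm) begins 54 mm behind the grasp point. The pads swing forward as they close: fully open they stand 13 mm farther back than shut.
Start: joints at [-75.344, 4.979, 10.078, 95.1, 0, 90], TCP at [0.139, -0.532, 0.231] pointing down, gripper open.
Joint ranges: [-179.16, 179.16], [-48.56, 103.87], [-65.8, 70.77], [-126.05, 130.52], [-82.76, 87.17], [-180, 180]. Speed limits (degrees/s): [127.2, 127.2, 147.25, 180, 180, 180].

## Interface

Orientations are given as [roll, pitch, yaw] about the fixed x, y, z axes, in that order (R = Rz(yaw) Ry(pitch) Rx(roll)).
In Python, from workcell import * gives the robot as it stands.
- The arm moves only by the tool servo_tool, never from a script. Its argument "moves" is a list of rows, each a list of 4 numbers: the shift along the world's x, y, z in cm, then the turn about the world's z in rad. A call has 1 to 20 rows; each row is the pose to reach, as a shift and turn from the pose commanded when the call began; what a row does not reach only later rows make up. A row lasts 1/12 s, in which the tool goes at most 41.7 mm and 7.16 degrees, less where a joint would pass 70% of its speed; a pose out of reach is approached as far as the arm can. A call with a gripper value outside its range is refused whole. "claw" is the closure, from 0 (fully open) to 1 (shut), set as the call begins (left out, the last holds). The fingers move at their own pace and stop on an object; "force" is the grip in N (left out, the last holds). Time passes only in rows, so rows that repeat a pose let the fingers close. It gives the time, the measured TCP pose, the force, the opening and the grip force at its end, in the units of the state.
- get_obs(): the state, without advancing time (a new reading comes with each control period).
- camera(name): name is "scene" or "top" or "wrist"; returns the picture (384x512x3 uint8, red, green, blue); there is no depth.
- get_calibration(name): a dict with "fx", "fy", "cx", "cy" (pixels), "rvec" (rotation vector, rad) and "tvec" (3), from world to camera coordinates, as OpenCV has them; the wrist camera has in their place "tool_from_camera" (4x4, takes a point from camera to tool coordinates, whose origin is the TCP and whose axes are the flange's). Camera axes: x right, y down, z forward; pixel columns grow to the right and rows downward; lengths in m; the calibration is good to about 2 mm. A picture is of the moment at which its call begins: read the wrist's pose just before it. get_calibration takes no time and is no camera call.
- job_done(): hands the job in; it is judged then, once.
The state is a dict: "time": time; "q": joint angles; "qd": joint speeds; "joint_efforts": joint torques, N m; "ee_pos": TCP position; "tcp_rot": TCP orientation; "wrist_force": force on the tool from outside, world axes, zero at the start; "torque": the same for the moment, N m; "opening": finger opening in m; "grasp_force": force on a finger pad.
Only numpy, scipy, OpenCV 4.12 (cv2) and the standard library are available. Lean on these libraries where they do the work, as an engineer would, in place of code of your own. Each camera call takes 0.05 s, during which the arm holds its last target. There are 200 camera calls.

## Task

The bento line stops for its break: cover each of the four open garnish pots with the lid that fits it (large round, small round, square, oblong), every lid lying level with its collar down in the mouth and its flange on the rim. Leave the pots standing where they are, and do not shift or knock over the stack of foil cups and the label block that stand among them.

Things in the scene. Friction and masses are not known exactly. Their poses are not given: they have to be found in the camera images.
- pot_round_large: Open stainless pot with a rolled edge, round, 100 mm outside diameter (105 mm over the edge), 55 mm high, mouth 95 mm in diameter. It holds pale boiled quail eggs up to about 39 mm. Stands loose on the worktop, 0.6 to 0.9 kg. Origin at the centre of its underside, z up to the mouth (rim at z = 55 mm). Round, so its yaw does not matter.
- pot_round_small: Open stainless pot with a rolled edge, round, 76 mm outside diameter (81 mm over the edge), 55 mm high, mouth 71 mm in diameter. It holds red cherry tomatoes up to about 39 mm. Stands loose on the worktop, 0.6 to 0.9 kg. Origin at the centre of its underside, z up to the mouth (rim at z = 55 mm). Round, so its yaw does not matter.
- pot_square: Open stainless pot with a rolled edge, square with rounded corners, 84 x 84 mm outside (89 over the edge), 55 mm high, mouth 79 x 79 mm. It holds yellow slices of rolled omelette up to about 39 mm. Stands loose on the worktop, 0.6 to 0.9 kg. Origin at the centre of its underside, z up to the mouth (rim at z = 55 mm). x and y along its sides.
- pot_oblong: Open stainless pot with a rolled edge, oblong with rounded corners, 110 x 70 mm outside (115 x 75 over the edge), 55 mm high, mouth 105 x 65 mm. It holds green beans up to about 39 mm. Stands loose on the worktop, 0.6 to 0.9 kg. Origin at the centre of its underside, z up to the mouth (rim at z = 55 mm). x along its long side.
- lid_round_large: Loose steel lid of the large round pot, 0.07-0.13 kg. Flange 108 mm in diameter, 3 mm thick; under it a tapered collar 12 mm deep (90 mm wide at the flange, 79 at its foot); central black knob, 24 mm wide, 28 tall. Origin: centre of the collar's foot; z up: flange top at 15, grip top at 43 mm. Seated: origin 43 mm above the pot's, 2.5 mm play a side. Any yaw fits.
- lid_round_small: Loose steel lid of the small round pot, 0.07-0.13 kg. Flange 84 mm in diameter, 3 mm thick; under it a tapered collar 12 mm deep (66 mm wide at the flange, 55 at its foot); central black knob, 24 mm wide, 28 tall. Origin: centre of the collar's foot; z up: flange top at 15, grip top at 43 mm. Seated: origin 43 mm above the pot's, 2.5 mm play a side. Any yaw fits.
- lid_square: Loose steel lid of the square pot, 0.07-0.13 kg. Flange 92 x 92 mm, 3 mm thick; under it a tapered collar 12 mm deep (74 x 74 mm at the flange, 63 x 63 mm at its foot); black bar grip 56 (along x) x 16, 28 tall. Origin: centre of the collar's foot; z up: flange top at 15, grip top at 43 mm. Seated: origin 43 mm above the pot's, 2.5 mm play a side. x, y along its sides; any quarter turn fits.
- lid_oblong: Loose steel lid of the oblong pot, 0.07-0.13 kg. Flange 118 x 78 mm, 3 mm thick; under it a tapered collar 12 mm deep (100 x 60 mm at the flange, 89 x 49 mm at its foot); black bar grip 56 (along x) x 16, 28 tall. Origin: centre of the collar's foot; z up: flange top at 15, grip top at 43 mm. Seated: origin 43 mm above the pot's, 2.5 mm play a side. x along its long side; either way fits.
- foil_cups: Bystander: a stack of nested foil cups, 60 mm across, 49 mm tall, very light, standing upright between lids and pots. Origin at the centre of its underside, z up.
- label_block: Bystander: a small white block of paper labels, 44 x 61 x 15 mm, lying flat between lids and pots. Origin at the centre of its underside, z up.

How it is judged:
By the outcome, as a careful person would: the job done as asked, in the order asked, and still so for the second after the job is handed in, with the robot touching nothing.
It also fails if it takes over 112 s, if anything falls off the work surface, if the arm or the gripper's body presses on something with over 40 N, if the wrist force passes 120 N, or if a joint passes its speed limit or range.

## Working session

There is one attempt and no reset: what is moved stays moved. The work goes in short steps, Python scripts to look and compute and a tool call to move; the robot and the scene stay as the last step left them, time stands still between calls to the robot, and variables do not carry over. Pictures are saved under pics/ and viewed, at most 14 in all, crops included, and the job is handed in when it is done.

Besides the shell and the picture viewer there is one more tool, called after "Request:" in YAML: its name, and indented under it one key for each argument. servo_tool: Moves the arm, as the interface text tells. Its arguments: {"type":"object","properties":{"moves":{"type":"array","items":{"type":"array","items":{"type":"number"}}},"claw":{"type":"number"},"force":{"type":"number"}},"required":["moves"]}

```bash
ls; mkdir -p pics; python3 - <<'E'
from workcell import *
import cv2
for n in ("top","scene"):
    im=camera(n); cv2.imwrite(f"pics/{n}0.png",cv2.cvtColor(im,cv2.COLOR_RGB2BGR)); print(get_calibration(n))
print(get_calibration("wrist")); print(get_obs())
E
```

```text
pics
{'fx': 422.51466512945325, 'fy': 422.51466512945325, 'cx': 256.7879319195894, 'cy': 188.7606068704895, 'rvec': array([ 2.13361677, -2.17453954,  0.17872288]), 'tvec': array([0.11347368, 0.5131641 , 1.07303243])}
{'fx': 404.9652546150759, 'fy': 404.9652546150759, 'cx': 251.71330311338778, 'cy': 193.8833971358089, 'rvec': array([ 0.8233631 , -2.57365844,  1.08929715]), 'tvec': array([0.48805706, 0.17499231, 0.77179132])}
{'fx': 321.8913750447, 'fy': 321.8913750447, 'cx': 259.4653396438348, 'cy': 193.01870293762585, 'tool_from_camera': array([[-4.70614775e-04, -9.57407582e-01, -2.88739503e-01,
         7.35616458e-02],
       [ 9.99999761e-01, -3.04430659e-04, -6.20456985e-04,
        -1.77589197e-04],
       [ 5.06129064e-04, -2.88739726e-01,  9.57407497e-01,
        -1.43100726e-01],
       [ 0.00000000e+00,  0.00000000e+00,  0.00000000e+00,
         1.00000000e+00]])}
{'time': 0.1, 'q': array([-7.53435088e+01,  5.00926302e+00,  1.00415579e+01,  9.50983777e+01,
        7.17839548e-04,  8.99984030e+01]), 'qd': array([ 0.00191697, -0.09021776,  0.11875953, -0.01018744,  0.01054324,
       -0.12957806]), 'joint_efforts': array([-1.62947352e-03, -5.21559942e+01,  4.65655231e+01,  1.59451406e-02,
       -7.70038514e-05,  1.82959559e-05]), 'ee_pos': array([ 0.13912083, -0.53192833,  0.2306643 ]), 'tcp_rot': array([-1.79933917e+02, -7.19680968e-04,  1.46580873e+01]), 'wrist_force': array([-0.42146248,  0.40968569, -0.2232753 ]), 'torque': array([-0.02715059, -0.00220453, -0.02119962]), 'grasp_force': 0.0, 'opening': 0.08561149169703161}
```

View pics/top0.png

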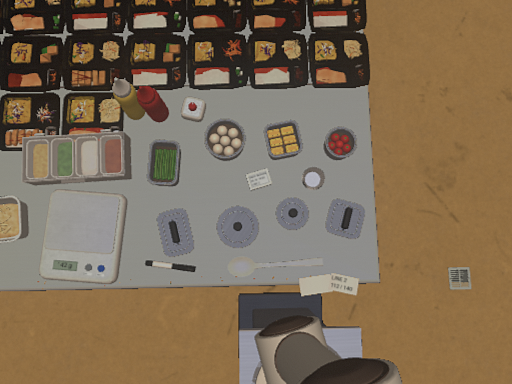

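View pics/scene0.png

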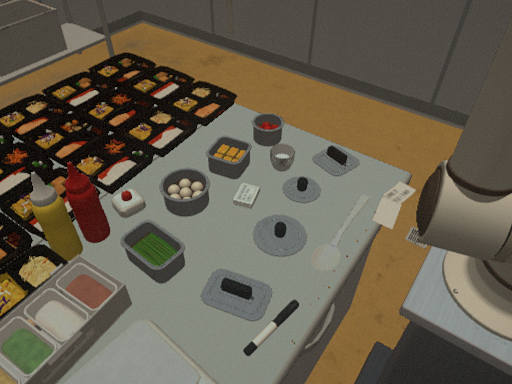

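The top view shows the lids at about (175,231) oblong, (238,227) large round, (292,213) small round and (346,218) square. The pots are at (164,163) oblong, (225,139) large round, (283,139) square and (340,142) small round. The label block is at (259,179), the foil cups at (313,178), and two tall bottles stand near (150,105).

```bash
cat > h.py <<'E'
from workcell import *
import cv2, numpy as np
from scipy.spatial.transform import Rotation as R
def cam(name, o=None):
    """K, camera-to-world rotation, camera centre"""
    c=get_calibration(name); K=np.array([[c['fx'],0,c['cx']],[0,c['fy'],c['cy']],[0,0,1]])
    if name=='wrist':
        o=o or get_obs(); T=np.eye(4); T[:3,:3]=R.from_euler('xyz',o['tcp_rot'],degrees=True).as_matrix(); T[:3,3]=o['ee_pos']
        T=T@c['tool_from_camera']; return K,T[:3,:3],T[:3,3]
    r=cv2.Rodrigues(c['rvec'])[0]; return K,r.T,-r.T@c['tvec']
def cast(cm,uv,z):
    K,r,c=cm; uv=np.atleast_2d(np.asarray(uv,float)); d=(r@np.linalg.inv(K)@np.c_[uv,np.ones(len(uv))].T).T
    return (c+d*((z-c[2])/d[:,2:]))[:,:2]
def proj(cm,p):
    K,r,c=cm; q=K@(r.T@(np.asarray(p,float)-c)); return q[:2]/q[2]
def snap(name,fn):
    o=get_obs(); im=camera(name); cv2.imwrite(f'pics/{fn}.png',cv2.cvtColor(im,cv2.COLOR_RGB2BGR)); return im,cam(name,o)
E
python3 - <<'E'
from h import *
c=cam('top'); print(c[2])
for n,p,z in [('LO',(175,231),.015),('LL',(238,227),.015),('LS',(292,213),.015),('LQ',(346,218),.015),('PO',(164,163),.04),('PL',(225,139),.04),('PQ',(283,139),.04),('PS',(340,142),.04),('block',(259,179),.015),('cups',(313,178),.049),('tip red',(147,93),.18),('red at0',(157,118),0),('tip yel',(122,85),.18)]:
    print(n,cast(c,p,z).round(3))
im=cv2.imread('pics/top0.png')
for p in [(200,185),(238,217),(262,227),(225,122)]: print(p,im[p[1],p[0]])
E
```

```text
[0.35355074 0.12648867 1.13429042]
LO [[0.41  0.321]]
LL [[0.417 0.155]]
LS [[0.452 0.011]]
LQ [[ 0.436 -0.133]]
PO [[0.588 0.347]]
PL [[0.65  0.186]]
PQ [[0.648 0.031]]
PS [[ 0.637 -0.121]]
block [[0.545 0.097]]
cups [[ 0.539 -0.043]]
tip red [[0.726 0.36 ]]
red at0 [[0.724 0.375]]
tip yel [[0.747 0.419]]
(200, 185) [136 142 142]
(238, 217) [125 116 115]
(262, 227) [139 141 141]
(225, 122) [61 64 68]
```

Request:
servo_tool:
  moves:
    - [42.6,41,-2,-0.256]
    - [42.6,41,-2,-0.256]
    - [42.6,41,-2,-0.256]
    - [42.6,41,-2,-0.256]
    - [42.6,41,-2,-0.256]
    - [42.6,41,-2,-0.256]
    - [42.6,41,-2,-0.256]
    - [42.6,41,-2,-0.256]
    - [42.6,41,-2,-0.256]
    - [42.6,41,-2,-0.256]
    - [42.6,41,-2,-0.256]
    - [42.6,41,-2,-0.256]
    - [42.6,41,-2,-0.256]
    - [42.6,41,-2,-0.256]
    - [42.6,41,-2,-0.256]
    - [42.6,41,-2,-0.256]
    - [42.6,41,-2,-0.256]
    - [42.6,41,-2,-0.256]
    - [42.6,41,-2,-0.256]
    - [42.6,41,-2,-0.256]
  claw: 0

```text
time: 1.77
ee_pos: [0.5645, -0.1232, 0.2117]
tcp_rot: [180.0, -0.0, -0.1]
wrist_force: [-1.0, -0.3, -0.3]
opening: 0.0856
grasp_force: 0.0
```

```bash
python3 - <<'E'
from h import *
im,c=snap('wrist','wPS'); print(c[2],get_obs()['tcp_rot'])
np.savez('pics/wPS.npz',K=c[0],r=c[1],c=c[2])
E
```

```text
[ 0.63793819 -0.12308332  0.35484267] [ 1.79989415e+02 -2.95894152e-02 -1.02529584e-01]
```

View pics/wPS.png

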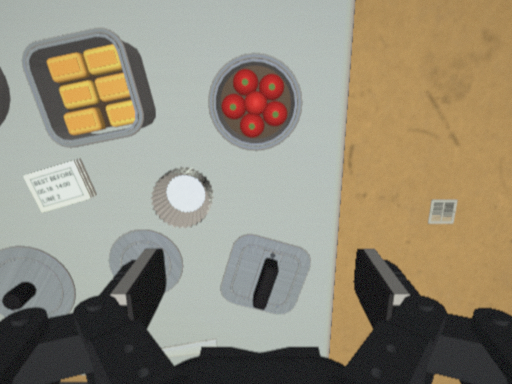

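The wrist view from above shows the small pot's rim ring at (255,102) radius ~46 px, the square pot at (85,85), and the square lid at (266,273). I'll take the other three pot views next.

Request:
servo_tool:
  moves:
    - [1,15.2,0,0]
    - [1,15.2,0,0]
    - [1,15.2,0,0]
    - [1,15.2,0,0]
    - [1,15.2,0,0]
    - [1,15.2,0,0]
    - [1,15.2,0,0]

```text
time: 2.4
ee_pos: [0.5754, 0.0145, 0.2114]
tcp_rot: [-179.4, -0.0, 1.2]
wrist_force: [0.0, -0.1, 1.1]
opening: 0.0853
grasp_force: 0.0
```

```bash
python3 - <<'E'
from h import *
im,c=snap('wrist','wPQ'); np.savez('pics/wPQ.npz',K=c[0],r=c[1],c=c[2])
E
```

Request:
servo_tool:
  moves:
    - [0,15.5,0,0]
    - [0,15.5,0,0]
    - [0,15.5,0,0]
    - [0,15.5,0,0]
    - [0,15.5,0,0]
    - [0,15.5,0,0]
    - [0,15.5,0,0]

```text
time: 3.03
ee_pos: [0.5841, 0.0642, 0.2112]
tcp_rot: [-177.6, 0.1, 5.2]
wrist_force: [-0.1, -0.2, -0.4]
opening: 0.0851
grasp_force: 0.0
```

```bash
python3 - <<'E'
from h import *
im,c=snap('wrist','wPL'); np.savez('pics/wPL.npz',K=c[0],r=c[1],c=c[2])
E
```

Request:
servo_tool:
  moves:
    - [-6,16.1,0,0]
    - [-6,16.1,0,0]
    - [-6,16.1,0,0]
    - [-6,16.1,0,0]
    - [-6,16.1,0,0]
    - [-6,16.1,0,0]
    - [-6,16.1,0,0]

```text
time: 3.67
ee_pos: [0.5447, 0.1054, 0.2115]
tcp_rot: [-175.9, 0.1, 8.9]
wrist_force: [0.2, -0.1, 0.0]
opening: 0.0854
grasp_force: 0.0
```

```bash
python3 - <<'E'
from h import *
im,c=snap('wrist','wPO'); np.savez('pics/wPO.npz',K=c[0],r=c[1],c=c[2])
E
```

Request:
servo_tool:
  moves:
    - [-17,-24.7,4,0]
    - [-17,-24.7,4,0]
    - [-17,-24.7,4,0]
    - [-17,-24.7,4,0]
    - [-17,-24.7,4,0]
    - [-17,-24.7,4,0]
    - [-17,-24.7,4,0]
    - [-17,-24.7,4,0]
    - [-17,-24.7,4,0]
    - [-17,-24.7,4,0]
    - [-17,-24.7,4,0]
    - [-17,-24.7,4,0]

```text
time: 4.72
ee_pos: [0.3752, -0.1408, 0.2511]
tcp_rot: [-175.8, 0.1, 9.0]
wrist_force: [0.3, 0.2, 0.4]
opening: 0.0853
grasp_force: 0.0
```

```bash
python3 - <<'E'
from h import *
im,c=snap('wrist','wL'); np.savez('pics/wL.npz',K=c[0],r=c[1],c=c[2]); print(c[2])
E
```

```text
[ 0.44981777 -0.13931301  0.39363552]
```

View pics/wL.png

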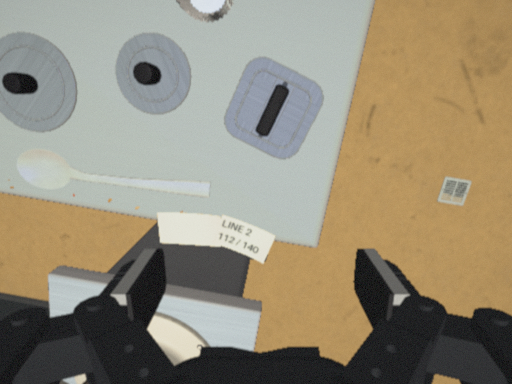

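View pics/wPO.png

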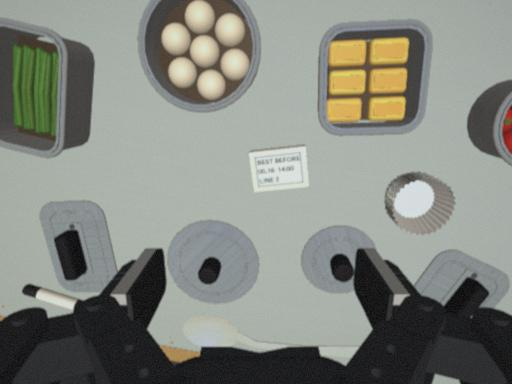

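```bash
python3 - <<'E'
from workcell import *
o=get_obs(); print(o['q'].round(2),o['ee_pos'],o['tcp_rot'])
E
```

```text
[-23.01 -12.45  -4.3  100.49   3.46 147.94] [ 0.37523497 -0.14068298  0.25109913] [-1.75825791e+02  1.45429193e-01  8.98506783e+00]
```

Joint 6 hit its limit (yaw = q1 + 180 − q6), so poses at y > 0 need a yaw above q1. I'll use yaw of about 90 to 180 there.

Request:
servo_tool:
  moves:
    - [27.5,25.4,-4,1.414]
    - [27.5,25.4,-4,1.414]
    - [27.5,25.4,-4,1.414]
    - [27.5,25.4,-4,1.414]
    - [27.5,25.4,-4,1.414]
    - [27.5,25.4,-4,1.414]
    - [27.5,25.4,-4,1.414]
    - [27.5,25.4,-4,1.414]
    - [27.5,25.4,-4,1.414]
    - [27.5,25.4,-4,1.414]
    - [27.5,25.4,-4,1.414]
    - [27.5,25.4,-4,1.414]
    - [27.5,25.4,-4,1.414]
    - [27.5,25.4,-4,1.414]
    - [27.5,25.4,-4,1.414]
    - [27.5,25.4,-4,1.414]

```text
time: 6.1
ee_pos: [0.6496, 0.1128, 0.2116]
tcp_rot: [-175.9, 0.1, 89.9]
wrist_force: [-0.2, 0.5, -0.1]
opening: 0.0856
grasp_force: 0.0
```

```bash
python3 - <<'E'
from h import *
im,c=snap('wrist','wPL'); np.savez('pics/wPL.npz',K=c[0],r=c[1],c=c[2]); print(c[2],get_obs()['q'])
E
```

```text
[0.66023084 0.18668177 0.35416863] [  9.58410182  25.32017821  32.4369858  101.21027081   0.58281362
  99.70935977]
```

A 4.1° roll tilt was baked into the commanded pose at that limit, with the tip swung towards −x at this yaw. Pushing outward to the reach limit should swing the tip back, so I'll test that in small doses.

Request:
servo_tool:
  moves:
    - [6,1,0,0.167]
    - [6,1,0,0.167]
    - [6,1,0,0.167]
    - [10,1.7,0,0.167]
    - [10,1.7,0,0.167]
    - [10,1.7,0,0.167]

```text
time: 6.65
ee_pos: [0.7521, 0.1298, 0.2062]
tcp_rot: [-175.6, 0.1, 99.4]
wrist_force: [0.6, 0.5, -1.7]
opening: 0.0854
grasp_force: 0.0
```

```bash
python3 - <<'E'
from workcell import *
o=get_obs(); print(o['q'].round(2),o['ee_pos'],o['tcp_rot'])
E
```

```text
[ 9.8300e+00  4.8410e+01  6.6490e+01  1.1248e+02 -9.0000e-02  9.0430e+01] [0.75213137 0.12981885 0.20617966] [-1.75603354e+02  1.19989911e-01  9.94037980e+01]
```

Request:
servo_tool:
  moves:
    - [3,0.5,0,0]
    - [3,0.5,0,0]
    - [4,0.6,0,0]
    - [4,0.6,0,0]

```text
time: 6.98
ee_pos: [0.7719, 0.1323, 0.202]
tcp_rot: [-177.2, 0.1, 99.4]
wrist_force: [0.8, -1.0, 0.4]
opening: 0.0853
grasp_force: 0.0
```

```bash
python3 - <<'E'
from workcell import *
o=get_obs(); print(o['q'].round(2),o['ee_pos'],o['tcp_rot'])
E
```

```text
[ 9.7600e+00  5.1130e+01  7.0610e+01  1.1229e+02 -1.0000e-01  9.0320e+01] [0.77185469 0.13229541 0.20198855] [-1.77199203e+02  1.13953875e-01  9.94465371e+01]
```

Pushing outward works: the roll went from −175.6 to −177.2. I'll push a little more.

Request:
servo_tool:
  moves:
    - [2,0.3,0,0]
    - [2,0.3,0,0]
    - [2,0.3,0,0]

```text
time: 7.23
ee_pos: [0.7807, 0.1336, 0.1952]
tcp_rot: [-177.9, 0.1, 99.5]
wrist_force: [-0.3, -0.0, 0.5]
opening: 0.0856
grasp_force: 0.0
```

```bash
python3 - <<'E'
from workcell import *
o=get_obs(); print(o['q'].round(2),o['ee_pos'],o['tcp_rot'])
E
```

```text
[ 9.7400e+00  5.1630e+01  7.0680e+01  1.1117e+02 -1.0000e-01  9.0270e+01] [0.78071421 0.13355814 0.19518398] [-1.77873122e+02  1.11301391e-01  9.94732628e+01]
```

Request:
servo_tool:
  moves:
    - [6,1,1,0]
    - [6,1,1,0]
    - [6,1,1,0]
    - [6,1,1,0]

```text
time: 7.57
ee_pos: [0.804, 0.1373, 0.1829]
tcp_rot: [179.9, 0.1, 99.5]
wrist_force: [0.2, -0.0, -0.4]
opening: 0.0854
grasp_force: 0.0
```

```bash
python3 - <<'E'
from workcell import *
o=get_obs(); print(o['q'].round(2),o['ee_pos'],o['tcp_rot'])
E
```

```text
[ 9.7300e+00  5.2490e+01  7.0690e+01  1.0809e+02 -1.0000e-01  9.0250e+01] [0.80403611 0.13732921 0.18287802] [1.79881395e+02 9.94599978e-02 9.94816214e+01]
```

Level again. Next is the oblong pot view, then the lids.

Request:
servo_tool:
  moves:
    - [-15,4,2.8,-0.166]
    - [-15,4,2.8,-0.166]
    - [-15,4,2.8,-0.166]
    - [-21.6,13.7,2.8,-0.166]
    - [-21.6,13.7,2.8,-0.166]
    - [-21.6,13.7,2.8,-0.166]
    - [-21.6,13.7,2.8,-0.166]
    - [-21.6,13.7,2.8,-0.166]
    - [-21.6,13.7,2.8,-0.166]
    - [-21.6,13.7,2.8,-0.166]
    - [-21.6,13.7,2.8,-0.166]

```text
time: 8.48
ee_pos: [0.5888, 0.2739, 0.2113]
tcp_rot: [179.8, 0.1, 90.0]
wrist_force: [0.3, 0.5, -0.5]
opening: 0.0854
grasp_force: 0.0
```

```bash
python3 - <<'E'
from h import *
im,c=snap('wrist','wPO'); np.savez('pics/wPO.npz',K=c[0],r=c[1],c=c[2]); o=get_obs(); print(c[2],o['ee_pos'],o['tcp_rot'],o['q'].round(1))
E
```

```text
[0.58847253 0.34781448 0.3542255 ] [0.58907455 0.27359141 0.21087335] [1.79836983e+02 1.17797952e-01 8.99155619e+01] [ 25.   18.8  23.9  95.   -0.2 115.1]
```

View pics/wPO.png

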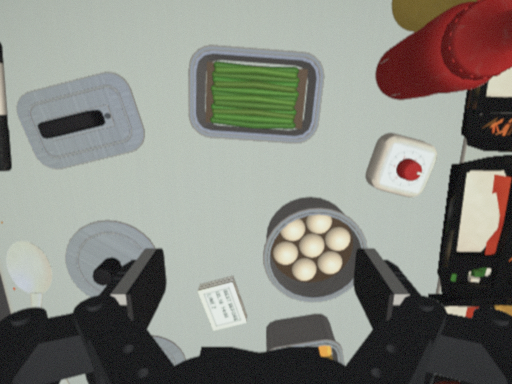

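View pics/wPL.png

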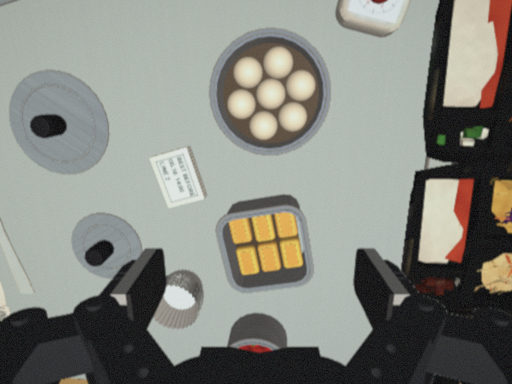

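The views show the oblong pot rim at (257,92) in wPO and the large pot rim at (270,92) in wPL. The lids are at (81,120) oblong (wPO), (59,121) large and (107,245) small (wPL), and (273,108) square and (152,73) small (wL). Next I'll measure the outlines in metric coordinates.

```bash
cat > meas.py <<'E'
from h import *
def meas(fn,seed,z,rnd,rad=95,thr=9,tab=None):
    im=cv2.GaussianBlur(cv2.imread(f'pics/{fn}.png'),(3,3),0); lab=cv2.cvtColor(im,cv2.COLOR_BGR2LAB).astype(float)
    d=np.load(f'pics/{fn}.npz'); c=(d['K'],d['r'],d['c'])
    yy,xx=np.mgrid[:384,:512]; win=np.hypot(xx-seed[0],yy-seed[1])<rad
    # table: brightest greenish mode inside the window
    t=win&(lab[...,0]>130)&(lab[...,2]>=124)&(lab[...,2]<136)&(lab[...,1]<128)
    ref=np.median(lab[t],0) if tab is None else tab
    m=(np.linalg.norm((lab-ref)*[.6,1.5,1.5],axis=2)>thr)&win
    m=cv2.morphologyEx(m.astype(np.uint8),cv2.MORPH_OPEN,np.ones((5,5)))
    n,l,st,_=cv2.connectedComponentsWithStats(m); k=l[seed[1]-3:seed[1]+4,seed[0]-3:seed[0]+4]; k=np.bincount(k[k>0]).argmax()
    cn=max(cv2.findContours((l==k).astype(np.uint8),cv2.RETR_EXTERNAL,cv2.CHAIN_APPROX_NONE)[0],key=len)
    h=cv2.convexHull(cn)[:,0]; w=(cast(c,h,z)*1000).astype(np.float32)
    if rnd: r=cv2.fitEllipse(w); e=cv2.minEnclosingCircle(w); out=(np.round(r[0],1),np.round(r[1],1),np.round(e[0],1),round(2*e[1],1))
    else: r=cv2.minAreaRect(w); out=(np.round(r[0],1),np.round(r[1],1),round(r[2],1))
    print(fn,seed,ref.round(),out); return cn
E
python3 - <<'E'
from meas import *
S=[('wPS',(255,102),.053,1,70),('wPQ',None,.053,0,80),('wPL',(270,92),.053,1,95),('wPO',(257,92),.053,0,90),
('wPO',(81,120),.0135,0,90),('wPL',(59,121),.0135,1,70),('wL',(152,73),.0135,1,60),('wPL',(107,245),.0135,1,45),('wL',(273,108),.0135,0,68),('wL',(38,82),.0135,1,60)]
ov={}
for fn,s,z,r,rad in S:
    if s is None:
        d=np.load('pics/wPQ.npz'); s=tuple(int(v) for v in proj((d['K'],d['r'],d['c']),[.648,.031,.05]))
    try:
        cn=meas(fn,s,z,r,rad); ov.setdefault(fn,cv2.imread(f'pics/{fn}.png')); cv2.drawContours(ov[fn],[cn],-1,(0,0,255),1)
    except Exception as e: print(fn,s,e)
cv2.imwrite('pics/ov.png',cv2.resize(np.vstack([np.hstack([ov['wPS'],ov['wPQ']]),np.hstack([ov['wPL'],ov['wPO']])]),(800,600),interpolation=cv2.INTER_AREA))
E
```

```text
wPS (255, 102) [193. 124. 130.] (array([ 631.4, -118.8]), array([85.5, 85.6]), array([ 631.4, -118.9]), 85.8)
wPQ (245, 96) [186. 124. 130.] (array([643.2,  33.5]), array([94.1, 93.9]), 10.8)
wPL (270, 92) [189. 124. 131.] (array([646.6, 187.5]), array([109.4, 109.6]), array([646.6, 187.5]), 109.9)
wPO (257, 92) [195. 123. 131.] (array([585.2, 347.6]), array([ 80.2, 119.7]), 85.9)
wPO (81, 120) [191. 124. 132.] (array([404.5, 321.8]), array([123.2,  82.6]), 13.2)
wPL (59, 121) [160. 125. 129.] (array([403.1, 156.3]), array([29.1, 46.4]), array([403.4, 155. ]), 45.7)
wL (152, 73) [191. 124. 129.] (array([448.9,  12. ]), array([88. , 88.5]), array([448.8,  12.1]), 88.9)
wPL (107, 245) [159. 125. 128.] (array([437.5,   2.8]), array([29.5, 48.5]), array([437.6,   3.3]), 48.0)
wL (273, 108) [195. 124. 129.] (array([ 432. , -128.8]), array([97. , 97.5]), 73.2)
wL (38, 82) [159. 125. 127.] (array([414.4, 171.5]), array([28.9, 47.2]), array([413.8, 171. ]), 45.6)
```

View pics/ov.png

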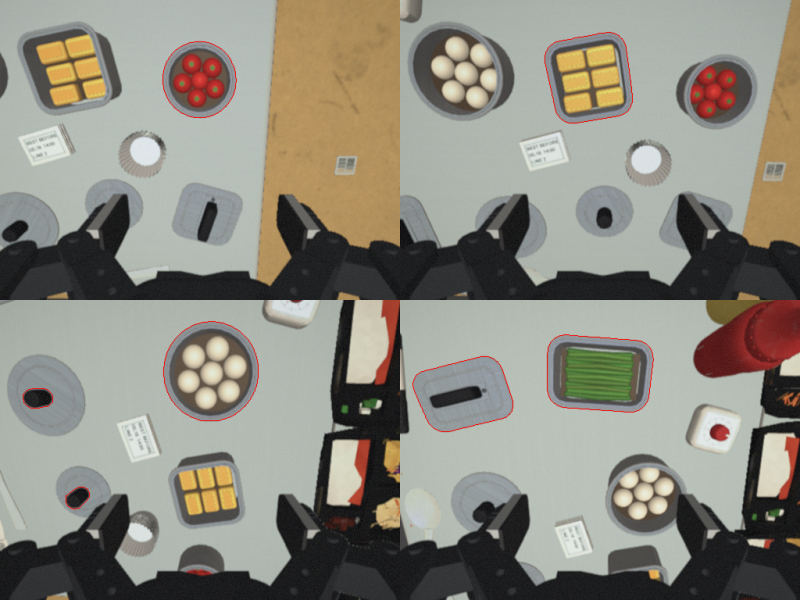

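```bash
python3 - <<'E'
from meas import *
T=np.array([190,124,130.])
for a in [('wPL',(59,121),.0135,1,70),('wPL',(107,245),.0135,1,42),('wPQ',(258,272),.0135,1,50),('wPS',(266,273),.0135,0,62),('wL',(38,82),.0135,1,65),('wL',(152,73),.0135,1,60),('wPO',(81,120),.0135,0,90)]:
    meas(*a,thr=7,tab=T)
E
```

```text
wPL (59, 121) [190. 124. 130.] (array([415.6, 157.8]), array([113.3, 114.7]), array([415.6, 158.1]), 115.0)
wPL (107, 245) [190. 124. 130.] (array([450.8,   8.4]), array([92.3, 98.1]), array([450.1,   6.5]), 101.0)
wPQ (258, 272) [190. 124. 130.] (array([448.5,  12.3]), array([88.9, 90.3]), array([448.2,  12.5]), 90.7)
wPS (266, 273) [190. 124. 130.] (array([ 431.6, -128.7]), array([97.1, 98.1]), 73.2)
wL (38, 82) [190. 124. 130.] (array([416.2, 158. ]), array([113. , 114.7]), array([416.1, 157.4]), 114.3)
wL (152, 73) [190. 124. 130.] (array([448.8,  12.1]), array([88.4, 88.8]), array([449.1,  12.1]), 89.2)
wPO (81, 120) [190. 124. 130.] (array([404.6, 321.6]), array([123.5,  83.1]), 13.2)
```

Lids: large (416,158), small (448.8,12.2), square (431.8,−128.7) with the bar at −16.8°, oblong (404.5,321.7) at 13.2°. Pots: large (646.6,187.5), small (631.4,−118.8), square (643.2,33.5) at 10.8°, oblong (585.2,347.6) at −4.1°. All in mm. I'll start with the large lid.

Request:
servo_tool:
  moves:
    - [-17.3,-11.6,-4,0]
    - [-17.3,-11.6,-4,0]
    - [-17.3,-11.6,-4,0]
    - [-17.3,-11.6,-4,0]
    - [-17.3,-11.6,-4,0]
    - [-17.3,-11.6,-4,0]
    - [-17.3,-11.6,-10,0]
    - [-17.3,-11.6,-13,0]
    - [-17.3,-11.6,-15,0]
    - [-17.3,-11.6,-17,0]
    - [-17.3,-11.6,-18,0]
    - [-17.3,-11.6,-19,0]
    - [-17.3,-11.6,-19.3,0]
    - [-17.3,-11.6,-19.3,0]
    - [-17.3,-11.6,-19.3,0]

```text
time: 9.78
ee_pos: [0.4161, 0.1585, 0.019]
tcp_rot: [179.8, 0.1, 90.0]
wrist_force: [0.0, -0.8, 0.4]
opening: 0.0856
grasp_force: 0.0
```

Request:
servo_tool:
  moves:
    - [0,0,0,0]
    - [0,0,0,0]
    - [0,0,0,0]
    - [0,0,0,0]
    - [0,0,0,0]
    - [0,0,0,0]
    - [0,0,0,0]
    - [0,0,0,0]
  claw: 1
  force: 40

```text
time: 10.45
ee_pos: [0.4154, 0.1585, 0.0184]
tcp_rot: [179.8, 0.1, 90.0]
wrist_force: [-2.0, -0.1, 5.5]
opening: 0.022
grasp_force: 39.4
```

Request:
servo_tool:
  moves:
    - [0,0,1.5,0]
    - [0,0,4,0]
    - [3,0.4,8,0]
    - [7,0.9,9,0]
    - [11,1.4,9,0]
    - [15,1.9,9,0]
    - [18.5,2.4,9,0]
    - [21,2.7,9,0]
    - [22.6,2.9,9,0]
    - [23.1,2.95,9,0]
    - [23.1,2.95,9,0]
    - [23.1,2.95,9,0]

```text
time: 11.45
ee_pos: [0.6456, 0.1877, 0.1075]
tcp_rot: [179.9, 0.1, 90.0]
wrist_force: [-0.7, 0.7, -1.2]
opening: 0.0216
grasp_force: 39.6
```

```bash
python3 - <<'E'
from h import *
im,c=snap('wrist','h1'); im2,_=snap('scene','h1s'); o=get_obs(); print(o['ee_pos'],o['tcp_rot'],o['wrist_force'])
a=cv2.imread('pics/h1.png'); b=cv2.imread('pics/h1s.png'); cv2.imwrite('pics/h1b.png',cv2.resize(np.hstack([a,b]),(800,300),interpolation=cv2.INTER_AREA))
E
```

```text
[0.64543519 0.18781469 0.1083049 ] [1.79841408e+02 1.05541867e-01 8.99831477e+01] [-0.25940766  0.84380883 -0.61779002]
```

View pics/h1b.png

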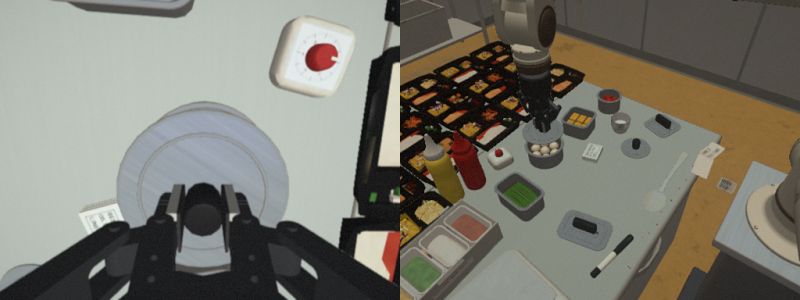

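The lid is held level over the large pot, so I'll lower it.

Request:
servo_tool:
  moves:
    - [0.1,0,-1.5,0]
    - [0.1,0,-2.5,0]
    - [0.1,0,-3.2,0]
    - [0.1,0,-3.7,0]
    - [0.1,0,-4.1,0]
    - [0.1,0,-4.4,0]
    - [0.1,0,-4.6,0]
    - [0.1,0,-4.7,0]
    - [0.1,0,-4.7,0]
    - [0.1,0,-4.7,0]

```text
time: 12.38
ee_pos: [0.6475, 0.1879, 0.0615]
tcp_rot: [179.8, 0.1, 90.0]
wrist_force: [-2.2, -0.3, 2.9]
opening: 0.0218
grasp_force: 39.8
```

Request:
servo_tool:
  moves:
    - [0,0,0,0]
    - [0,0,0,0]
    - [0,0,0,0]
    - [0,0,0,0]
    - [0,0,1,0]
    - [0,0,4,0]
    - [0,0,8,0]
    - [-2,-2,10,0]
  claw: 0.4

```text
time: 13.05
ee_pos: [0.6299, 0.1701, 0.1651]
tcp_rot: [179.6, -0.0, 90.1]
wrist_force: [1.3, 0.9, 2.1]
opening: 0.0511
grasp_force: 0.0
```

```bash
python3 - <<'E'
from h import *
im,c=snap('wrist','h2'); o=get_obs(); print(o['ee_pos'],o['opening'])
E
```

```text
[0.62711549 0.16612905 0.16968389] 0.05080500064911608
```

View pics/h2.png

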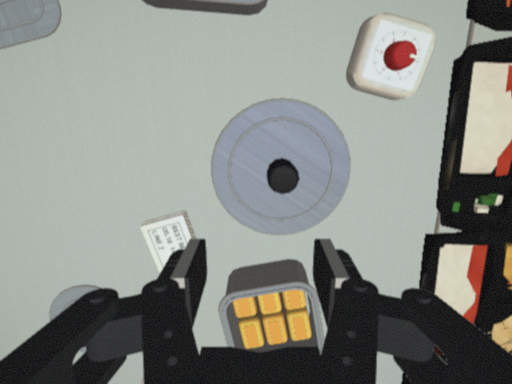

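The lid lies seated at (281,165), covering the large pot. Next is the small lid.

Request:
servo_tool:
  moves:
    - [-17.8,-15.55,0,0]
    - [-17.8,-15.55,0,0]
    - [-17.8,-15.55,0,0]
    - [-17.8,-15.55,0,0]
    - [-17.8,-15.55,0,0]
    - [-17.8,-15.55,-2,0]
    - [-17.8,-15.55,-6,0]
    - [-17.8,-15.55,-9,0]
    - [-17.8,-15.55,-10,0]
    - [-17.8,-15.55,-10,0]
    - [-17.8,-15.55,-10,0]

```text
time: 14.02
ee_pos: [0.4497, 0.0125, 0.0622]
tcp_rot: [179.8, 0.1, 90.0]
wrist_force: [0.5, -0.3, 0.4]
opening: 0.0514
grasp_force: 0.0
```

Request:
servo_tool:
  moves:
    - [-0.1,0,-2,0]
    - [-0.1,0,-3.5,0]
    - [-0.1,0,-4.2,0]
    - [-0.1,0,-4.4,0]
    - [-0.1,0,-4.4,0]
    - [-0.1,0,-4.4,0]

```text
time: 14.52
ee_pos: [0.4492, 0.0125, 0.0184]
tcp_rot: [179.7, 0.1, 90.0]
wrist_force: [-0.1, 0.5, 0.3]
opening: 0.0513
grasp_force: 0.0
```

Request:
servo_tool:
  moves:
    - [0,0,0,0]
    - [0,0,0,0]
    - [0,0,0,0]
    - [0,0,0,0]
    - [0,0,0,0]
    - [0,0,0,0]
  claw: 1

```text
time: 15.02
ee_pos: [0.4489, 0.0124, 0.018]
tcp_rot: [179.7, 0.1, 90.0]
wrist_force: [-1.0, -0.2, 6.1]
opening: 0.022
grasp_force: 39.2
```

Request:
servo_tool:
  moves:
    - [0,0,1.5,0]
    - [0,0,5,0]
    - [0,0,9,0]
    - [2.5,-1.8,10,0]
    - [5.5,-4,10,0]
    - [8.5,-6.1,10,0]
    - [11.5,-8.3,10,0]
    - [14.5,-10.4,10,0]
    - [16.8,-12,9,0]
    - [18,-12.9,8,0]
    - [18.25,-13.1,7,0]
    - [18.25,-13.1,7,0]
    - [18.25,-13.1,7,0]
    - [18.25,-13.1,7,0]

```text
time: 16.18
ee_pos: [0.6302, -0.118, 0.0877]
tcp_rot: [179.8, 0.1, 90.0]
wrist_force: [0.5, 0.8, -0.9]
opening: 0.022
grasp_force: 39.6
```

Request:
servo_tool:
  moves:
    - [0.1,-0.1,-0.9,0]
    - [0.1,-0.1,-1.5,0]
    - [0.1,-0.1,-2,0]
    - [0.1,-0.1,-2.4,0]
    - [0.1,-0.1,-2.6,0]
    - [0.1,-0.1,-2.7,0]
    - [0.1,-0.1,-2.7,0]
    - [0.1,-0.1,-2.7,0]

```text
time: 16.85
ee_pos: [0.6316, -0.1194, 0.0611]
tcp_rot: [179.8, 0.1, 90.0]
wrist_force: [-4.4, 1.8, 7.3]
opening: 0.0221
grasp_force: 40.4
```

Request:
servo_tool:
  moves:
    - [0,0,0,0]
    - [0,0,0,0]
    - [0,0,0,0]
    - [0,0,0,0]
    - [0,0,1,0]
    - [0,0,4,0]
    - [0,0,8,0]
    - [-2,-3,10,0]
    - [-2,-3,10,0]
  claw: 0.4

```text
time: 17.6
ee_pos: [0.612, -0.1529, 0.1669]
tcp_rot: [179.4, 0.3, 89.9]
wrist_force: [-1.1, -0.2, 0.3]
opening: 0.0509
grasp_force: 0.0
```

```bash
python3 - <<'E'
from h import *
im,c=snap('wrist','h3'); o=get_obs(); print(o['ee_pos'],o['opening'])
E
```

```text
[ 0.6122875  -0.1515492   0.16412348] 0.05133833012015141
```

View pics/h3.png

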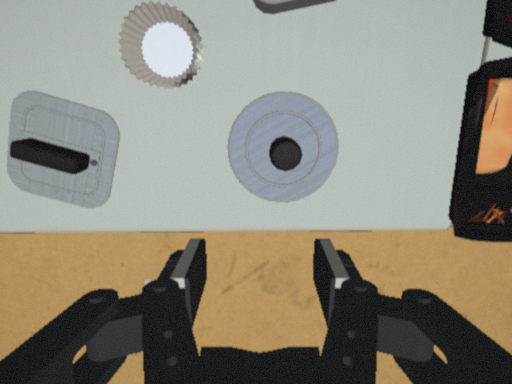

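The small lid is seated at (284,147). Next is the square lid, turning to yaw 163.2.

Request:
servo_tool:
  moves:
    - [-18,2.1,0,1.278]
    - [-18,2.1,0,1.278]
    - [-18,2.1,0,1.278]
    - [-18,2.1,0,1.278]
    - [-18,2.1,0,1.278]
    - [-18,2.1,0,1.278]
    - [-18,2.1,0,1.278]
    - [-18,2.1,-2,1.278]
    - [-18,2.1,-5,1.278]
    - [-18,2.1,-8,1.278]
    - [-18,2.1,-9.9,1.278]
    - [-18,2.1,-9.9,1.278]
    - [-18,2.1,-9.9,1.278]
    - [-18,2.1,-9.9,1.278]

```text
time: 18.82
ee_pos: [0.4324, -0.1286, 0.0622]
tcp_rot: [179.8, 0.2, 163.1]
wrist_force: [-0.0, -0.1, 1.4]
opening: 0.0511
grasp_force: 0.0
```

Request:
servo_tool:
  moves:
    - [0,0,-2,0]
    - [0,0,-3.5,0]
    - [0,0,-4.2,0]
    - [0,0,-4.4,0]
    - [0,0,-4.4,0]
    - [0,0,-4.4,0]

```text
time: 19.32
ee_pos: [0.4325, -0.1288, 0.0182]
tcp_rot: [179.8, 0.2, 163.2]
wrist_force: [0.7, -0.2, -0.4]
opening: 0.0512
grasp_force: 0.0
```

Request:
servo_tool:
  moves:
    - [0,0,0,0]
    - [0,0,0,0]
    - [0,0,0,0]
    - [0,0,0,0]
    - [0,0,0,0]
    - [0,0,0,0]
  claw: 1

```text
time: 19.82
ee_pos: [0.4323, -0.1288, 0.0177]
tcp_rot: [179.8, 0.2, 163.2]
wrist_force: [-0.0, 0.2, 5.9]
opening: 0.0156
grasp_force: 40.2
```

Request:
servo_tool:
  moves:
    - [0,0,1.5,0]
    - [0,0,5,0]
    - [0,0,9,0]
    - [2.5,1.9,11,0.07]
    - [5.5,4.2,11,0.15]
    - [8.5,6.5,11,0.23]
    - [11.5,8.8,11,0.31]
    - [14.5,11.1,11,0.4]
    - [17.5,13.4,10,0.482]
    - [20,15.4,9,0.482]
    - [21,16.1,7.5,0.482]
    - [21.1,16.2,7,0.482]
    - [21.1,16.2,7,0.482]
    - [21.1,16.2,7,0.482]
    - [21.1,16.2,7,0.482]

```text
time: 21.07
ee_pos: [0.6424, 0.0326, 0.0881]
tcp_rot: [179.8, 0.1, -169.2]
wrist_force: [0.2, 0.1, -0.5]
opening: 0.0153
grasp_force: 39.3
```

Request:
servo_tool:
  moves:
    - [0.1,0.1,-0.9,0]
    - [0.1,0.1,-1.5,0]
    - [0.1,0.1,-2,0]
    - [0.1,0.1,-2.4,0]
    - [0.1,0.1,-2.6,0]
    - [0.1,0.1,-2.7,0]
    - [0.1,0.1,-2.7,0]
    - [0.1,0.1,-2.7,0]

```text
time: 21.73
ee_pos: [0.6437, 0.0342, 0.0608]
tcp_rot: [179.8, 0.1, -169.2]
wrist_force: [-4.1, -0.5, 5.2]
opening: 0.0151
grasp_force: 40.1
```

Request:
servo_tool:
  moves:
    - [0,0,0,0]
    - [0,0,0,0]
    - [0,0,0,0]
    - [0,0,0,0]
    - [0,0,1,0]
    - [0,0,4,0]
    - [0,0,8,0]
    - [2,2,10,0]
    - [2,2,10,0]
  claw: 0.4

```text
time: 22.48
ee_pos: [0.6677, 0.0565, 0.1668]
tcp_rot: [179.8, 0.7, -169.1]
wrist_force: [3.1, 0.7, -0.3]
opening: 0.051
grasp_force: 0.0
```

```bash
python3 - <<'E'
from h import *
im,c=snap('wrist','h4'); o=get_obs(); print(o['ee_pos'],o['opening'])
E
```

```text
[0.66605897 0.05560354 0.16358882] 0.05105805570959026
```

View pics/h4.png

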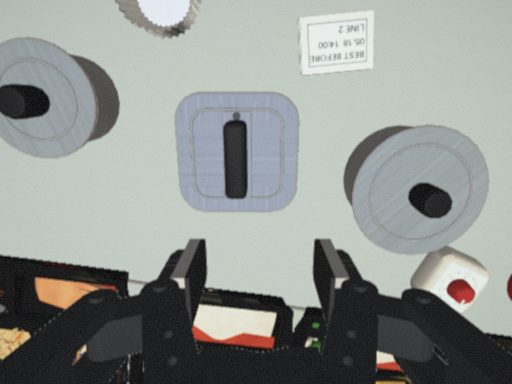

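The square lid is seated at (237,152). Last is the oblong lid.

Request:
servo_tool:
  moves:
    - [-25.9,26.75,0,0.042]
    - [-25.9,26.75,0,0.042]
    - [-25.9,26.75,0,0.042]
    - [-25.9,26.75,0,0.042]
    - [-25.9,26.75,0,0.042]
    - [-25.9,26.75,0,0.042]
    - [-25.9,26.75,0,0.042]
    - [-25.9,26.75,0,0.042]
    - [-25.9,26.75,0,0.042]
    - [-25.9,26.75,-3,0.042]
    - [-25.9,26.75,-6,0.042]
    - [-25.9,26.75,-9,0.042]
    - [-25.9,26.75,-9.9,0.042]
    - [-25.9,26.75,-9.9,0.042]
    - [-25.9,26.75,-9.9,0.042]
    - [-25.9,26.75,-9.9,0.042]

```text
time: 23.87
ee_pos: [0.4057, 0.3221, 0.0628]
tcp_rot: [179.8, 0.2, -166.8]
wrist_force: [-0.2, -0.7, 0.2]
opening: 0.0515
grasp_force: 0.0
```

Request:
servo_tool:
  moves:
    - [-0.1,0,-2,0]
    - [-0.1,0,-3.5,0]
    - [-0.1,0,-4.2,0]
    - [-0.1,0,-4.45,0]
    - [-0.1,0,-4.45,0]
    - [-0.1,0,-4.45,0]

```text
time: 24.37
ee_pos: [0.4045, 0.3222, 0.0178]
tcp_rot: [179.8, 0.2, -166.8]
wrist_force: [0.2, 0.3, 0.6]
opening: 0.0515
grasp_force: 0.0
```

Request:
servo_tool:
  moves:
    - [0,0,0,0]
    - [0,0,0,0]
    - [0,0,0,0]
    - [0,0,0,0]
    - [0,0,0,0]
    - [0,0,0,0]
  claw: 1

```text
time: 24.87
ee_pos: [0.4043, 0.322, 0.0174]
tcp_rot: [179.8, 0.2, -166.8]
wrist_force: [-0.8, -0.3, 6.2]
opening: 0.0152
grasp_force: 44.9
```

Request:
servo_tool:
  moves:
    - [0,0,1.5,0]
    - [0,0,5,0]
    - [0.5,0,9,0]
    - [3,0.4,10,-0.07]
    - [6,0.9,10,-0.14]
    - [9,1.3,10,-0.21]
    - [12,1.7,10,-0.28]
    - [15,2.1,9,-0.302]
    - [17.2,2.45,8,-0.302]
    - [18,2.55,7,-0.302]
    - [18.05,2.55,7,-0.302]
    - [18.05,2.55,7,-0.302]
    - [18.05,2.55,7,-0.302]

```text
time: 25.95
ee_pos: [0.5834, 0.3474, 0.0871]
tcp_rot: [179.8, 0.1, 175.9]
wrist_force: [0.0, -0.3, -0.8]
opening: 0.0151
grasp_force: 43.7
```

Request:
servo_tool:
  moves:
    - [0.1,0,-0.9,0]
    - [0.1,0,-1.5,0]
    - [0.1,0,-2,0]
    - [0.1,0,-2.4,0]
    - [0.1,0,-2.6,0]
    - [0.1,0,-2.7,0]
    - [0.1,0,-2.7,0]
    - [0.1,0,-2.7,0]

```text
time: 26.62
ee_pos: [0.5852, 0.3474, 0.0604]
tcp_rot: [179.8, 0.1, 175.9]
wrist_force: [-3.1, -1.2, 4.9]
opening: 0.0152
grasp_force: 44.6
```

Request:
servo_tool:
  moves:
    - [0,0,0,0]
    - [0,0,0,0]
    - [0,0,0,0]
    - [0,0,0,0]
    - [0,0,1,0]
    - [0,0,4,0]
    - [0,0,8,0]
    - [0,0,10,0]
    - [-8,-14,14,0]
    - [-8,-14,14,0]
    - [-8,-14,14,0]
    - [-8,-14,14,0]
    - [-8,-14,14,0]
    - [-8,-14,14,0]
  claw: 0.4

```text
time: 27.78
ee_pos: [0.5053, 0.2062, 0.2019]
tcp_rot: [179.7, 0.3, 175.8]
wrist_force: [1.2, 0.2, -0.1]
opening: 0.0511
grasp_force: 0.0
```

```bash
python3 - <<'E'
from h import *
snap('wrist','e1'); snap('scene','e1s'); o=get_obs(); print(o['ee_pos'],o['opening'])
b=cv2.imread('pics/e1s.png')[80:330,90:370]; a=cv2.imread('pics/e1.png')
cv2.imwrite('pics/e1b.png',np.hstack([cv2.resize(b,(448,400),interpolation=cv2.INTER_CUBIC),cv2.resize(a,(350,400))]))
E
```

```text
[0.50575208 0.20769961 0.19998312] 0.0508292398815455
```

View pics/e1b.png

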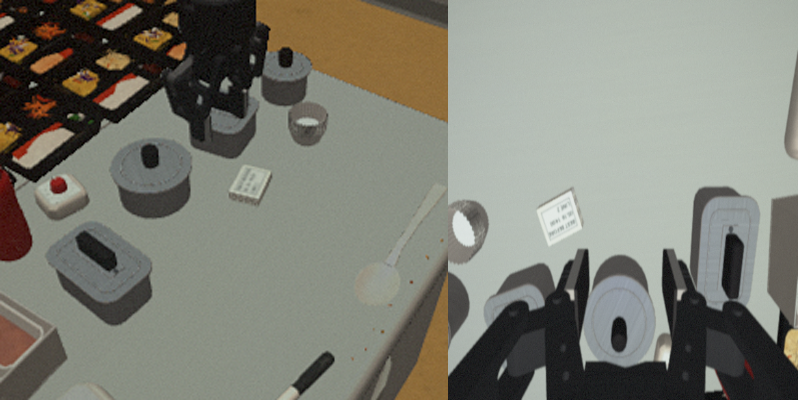

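All four pots are covered with level lids. The cups and block stand where they were, and the gripper is clear of everything. I'll hand the job in.

```bash
python3 -c "
from workcell import *
print(job_done())"
```

```text
the job is handed in; nothing more can be done
None
```

All four pots are covered with their fitting lids, placed in the order large round, small round, square, oblong. The last pictures show every lid level and the foil cups and label block undisturbed, and the job is handed in at about 28 s on the robot's clock.

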